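# Load the vibration table and key in the run

## Robot

A 6-joint arm with a two-finger parallel gripper is mounted at the origin on the work surface. World frame = base frame: x ahead of the robot, y to its left, z up, the work surface at z = 0. Lengths are in mm, angles in rad, forces in N, time in s.
With the tool pointing down it reaches from about 275 to 750 mm from the base axis. Payload 10.2 kg.
Tool frame: the origin (TCP) lies midway between the tips of the shut fingers; the grasp point (between the pads) lies 19 mm behind it (tcp_to_grasp is the distance from the TCP to the grasp point, in mm); z points along the fingers, y is the line along which they close (so a half turn about z gives the same grasp; the last joint's range is limited). The gripper opens to 85 mm and grips with 20 to 120 N. Pads are 22 mm wide; open, the fingers measure 114 mm over their backs; the gripper's body (76 mm by 85 mm) begins 54 mm behind the grasp point. The pads swing forward as they close: fully open they stand 13 mm farther back than shut.
Start: joints at [0.884, 0.313, 1.498, -0, 1.331, -0.223], TCP at [234.872, 469.539, 231.294] pointing down, gripper open.
Joint ranges: [-2.94, 2.94], [-0.97, 2.17], [0.19, 2.56], [-1.23, 4.37], [0.02, 3.11], [-2.88, 2.88]. Speed limits (rad/s): [2.39, 2.39, 3.01, 3.14, 3.14, 3.14].

## Interface

Orientations are given as [roll, pitch, yaw] about the fixed x, y, z axes, in that order (R = Rz(yaw) Ry(pitch) Rx(roll)).
In Python, from plant import * gives the robot as it stands. The module is installed in compiled form; this text tells all that it offers.
- The arm moves only by the shell command python3 -m inch 'ROWS' [FORCE]. ROWS is JSON, a list of rows, each a list of 3 entries, a list of its own where there are three numbers: the shift along the tool's x, y, z in cm, then the turn about the tool's z in degrees, then the opening, from -1 (shut) to 1 (fully open). A call has exactly 10 rows; each row shifts and turns the commanded pose from where the row before left it, along the tool's axes as they then stand; what a row does not reach is not made up. A row lasts 1/8 s, in which the tool goes at most 62.5 mm and 10.7 degrees, less where a joint would pass 70% of its speed; a pose out of reach is approached as far as the arm can. A call with a gripper value outside its range is refused whole. The fingers move at their own pace and stop on an object; FORCE is the grip in N (left out, the last holds). Time passes only in rows, so rows that do not move let the fingers close, or fill a call up. It gives the time, the measured TCP pose, the force, the opening and the grip force at its end, in the units of the state.
- observe(): the state, without advancing time (a new reading comes with each control period).
- camera(name): name is "scene" or "top"; returns a dict with "pixels" (400x640x3 uint8, blue, green, red), "mtx" (3x3 intrinsics, pixels), "dist_coeffs" ([k1, k2, p1, p2, k3] as OpenCV has them; the pictures are not rectified), "camera_from_world" (4x4, takes a point from world to camera coordinates). Camera axes: x right, y up, looking along -z (the intrinsics and any distortion apply to the point x, -y, -z); pixel columns grow to the right and rows downward; lengths in mm; the calibration is good to about 2 mm. A picture is of the moment at which its call begins. There is no depth.
- hand_in(): hands the job in; it is judged then, once.
Trained networks look in a picture, given as the dict that the camera call returned (one of the last four; its "shot" number tells which), for a name from the list of things; names that differ only in an ending like _2 or _b are one class to them, and where a whole thing is asked for, a point or a joint stands for the part that bears it (a point fixed in the world has none). Each returns a list of dicts, best first, with "score" (0 to 1); they miss things now and then, are a little off and sometimes report something else, mostly with a low value. They report only what shows in the picture. A call takes as long as a camera call. They do not tell look-alikes from the thing itself.
- spot_in(picture, target): "box" ([centre column, centre row, width, height] in pixels, round what is visible of it).
The state is a dict: "t": time; "q": joint angles; "qd": joint speeds; "joint_torque": joint torques, N m; "eef_pos": TCP position; "ee_rot": TCP orientation; "force": force on the tool from outside, world axes, zero at the start; "torque": the same for the moment, N m; "finger_gap": opening from 0.0 (shut) to 1.0 (fully open); "finger_force": force on a finger pad.
Only numpy, scipy, OpenCV 4.12 (cv2) and the standard library are available. Lean on these libraries where they do the work, as an engineer would, in place of code of your own. Each camera call takes 0.05 s, during which the arm holds its last target. There are 200 camera calls.

## Task

Get the vibration table ready and start it: lay the wooden packing sheet flat and squarely on the slab that is already on the table, without shifting that slab, then set the second full-size slab squarely on top of the sheet without dropping it. Only when the stack is complete and let go, press the keys of the control box fully down and release them one at a time in this order: round, square, long bar; never press the cross-shaped key. Leave the concrete cylinders, the half slab and the steel weight where they are.

Things in the scene. Friction and masses are not known exactly. Their poses are not given: they have to be found in the camera images.
- vibrator: low vibration table, blue body with a steel top plate 230 x 170 mm whose top is 50 mm above the bench; fixed; origin under its centre on the bench, x along the long side
- lower_slab: first concrete slab, 100 (x) x 56 (y) x 24 mm (z), 0.33 kg, lying loose on the vibration table's plate; origin at the centre of its underside
- sheet: packing sheet of pale wood, 110 (x) x 66 (y) x 6 mm (z), about 35 g, lying flat on top of a dark wooden stand block 60 (x) x 36 (y) x 22 mm (z) that is narrower than the sheet; origin at the centre of its underside
- upper_slab: second concrete slab, same size as the first: 100 (x) x 56 (y) x 24 mm (z), about 0.33 kg, lying flat on the bench; origin at the centre of its underside
- console: control box, 200 (x) x 170 (y) mm, top panel 60 mm above the bench, with a dark display strip and four white keys in a two by two square, 74 mm between centres; the keys are fitted in any order; fixed; origin under its centre on the bench
- cyl_a: bystander: small concrete cylinder, 50 mm across, 100 mm tall, standing on the bench; origin at the centre of its foot
- cyl_b: bystander: small concrete cylinder like the other, 50 mm across, 100 mm tall; origin at the centre of its foot
- half_slab: bystander: broken-off half slab, 48 x 56 x 24 mm, lying on the bench; origin at the centre of its underside
- weight: bystander: small steel weight, 28 mm across, 22 mm tall, standing on the vibration table's plate near one short side; origin at the centre of its foot
- round_top (a point): centre of the top face of the key that is round, 32 mm across; white; 17 mm above the panel (77 mm above the bench) when up; moves with the key; axes as the console's
- round_key (a joint): travel of that key (round), m: 0 up, 0.006 fully down against a spring (straight down, about 6 N); it springs back when let go
- square_top (a point): centre of the top face of the key that is square, 30 x 30 mm; white; 17 mm above the panel (77 mm above the bench) when up; moves with the key; axes as the console's
- square_key (a joint): travel of that key (square), m: 0 up, 0.006 fully down against a spring (straight down, about 6 N); it springs back when let go
- bar_top (a point): centre of the top face of the key that is a straight bar, 16 x 46 mm (long across its own y); white; 17 mm above the panel (77 mm above the bench) when up; moves with the key; axes as the console's
- bar_key (a joint): travel of that key (bar), m: 0 up, 0.006 fully down against a spring (straight down, about 6 N); it springs back when let go
- cross_top (a point): centre of the top face of the key that is a plus-shaped cross, 40 mm over the arms, arms 12 mm wide; white; 17 mm above the panel (77 mm above the bench) when up; moves with the key; axes as the console's
- cross_key (a joint): travel of that key (cross), m: 0 up, 0.006 fully down against a spring (straight down, about 6 N); it springs back when let go
Not all that is in view belongs to the job. Leave any purple or turquoise look-alike of the upper_slab alone.

How it is judged:
By the outcome, as a careful person would: the job done as asked, in the order asked, and still so for the second after the job is handed in, with the robot touching nothing.
It also fails if it takes over 72 s, if anything falls off the work surface, if the arm or the gripper's body presses on something with over 40 N, if the wrist force passes 120 N, or if a joint passes its speed limit or range.

## Working session

There is one attempt and no reset: what is moved stays moved. The work goes in short steps, Python scripts to look and compute and a shell command to move; the robot and the scene stay as the last step left them, time stands still between calls to the robot, and variables do not carry over. Pictures are saved under pics/ and viewed, at most 10 in all, crops included, and the job is handed in when it is done.

```bash
mkdir -p pics; python3 - <<'E'
from plant import *
import cv2
for n in("top","scene"):
    p=camera(n); cv2.imwrite(f"pics/{n}0.png",p["pixels"])
    print(n,p["mtx"].tolist(),p["dist_coeffs"],p["camera_from_world"])
    for k in("vibrator","lower_slab","sheet","upper_slab","console","cyl_a","half_slab","weight","round_top","square_top","bar_top","cross_top"):
        print(k,[([round(float(x)) for x in d["box"]],round(d["score"],2)) for d in spot_in(p,k)][:4])
s=observe();print(s)
E
```

```text
top [[444.7644683003031, 0.0, 315.79336681830216], [0.0, 444.7644683003031, 199.62480135298563], [0.0, 0.0, 1.0]] [-0.11792058  0.          0.          0.          0.        ] [[ 2.59171607e-02 -9.99368331e-01  2.43154160e-02 -5.73424779e+00]
 [ 9.88574353e-01  2.92350708e-02  1.47871767e-01 -5.62616067e+02]
 [-1.48489224e-01  2.02051803e-02  9.88707591e-01 -1.24577705e+03]
 [ 0.00000000e+00  0.00000000e+00  0.00000000e+00  1.00000000e+00]]
vibrator [([206, 202, 67, 87], 0.69)]
lower_slab [([205, 204, 29, 40], 0.61), ([249, 277, 24, 26], 0.59), ([206, 201, 70, 89], 0.4)]
sheet [([297, 238, 27, 40], 0.74)]
upper_slab [([273, 169, 37, 30], 0.7), ([346, 265, 34, 37], 0.65), ([407, 208, 72, 81], 0.55)]
console [([408, 208, 73, 82], 0.73)]
cyl_a [([257, 122, 18, 26], 0.83), ([350, 117, 20, 19], 0.59)]
half_slab [([248, 276, 24, 22], 0.53)]
weight []
round_top [([424, 205, 9, 11], 0.45)]
square_top [([395, 223, 11, 12], 0.65), ([256, 123, 20, 24], 0.4)]
bar_top [([421, 232, 17, 2], 0.38)]
cross_top []
scene [[492.9610437354745, 0.0, 313.2045661773698], [0.0, 492.9610437354745, 194.51323345
[... 1000 characters left out ...]
 0.38)]
{'t': 1.3, 'q': array([ 8.83604681e-01,  3.12906496e-01,  1.49772768e+00,  1.22621411e-05,
        1.33099517e+00, -2.23420047e-01]), 'qd': array([-2.36286490e-04, -1.12641341e-03, -6.71219088e-04,  8.14131122e-05,
        1.06255755e-03, -1.69387010e-03]), 'joint_torque': array([-1.91224676e-04, -4.12164903e+01, -2.59898132e+01, -2.46998425e-04,
        5.70566081e-04,  1.28712247e-05]), 'eef_pos': array([234.86120751, 469.53438801, 231.28041785]), 'ee_rot': array([-3.14155951e+00, -1.97461443e-05,  2.67781814e+00]), 'force': array([ 0.23054924, -0.38475166,  0.06684402]), 'torque': array([-0.0314003 ,  0.00696433, -0.00896569]), 'finger_force': 0.0, 'finger_gap': 1.001630553867639}
```

View pics/top0.png

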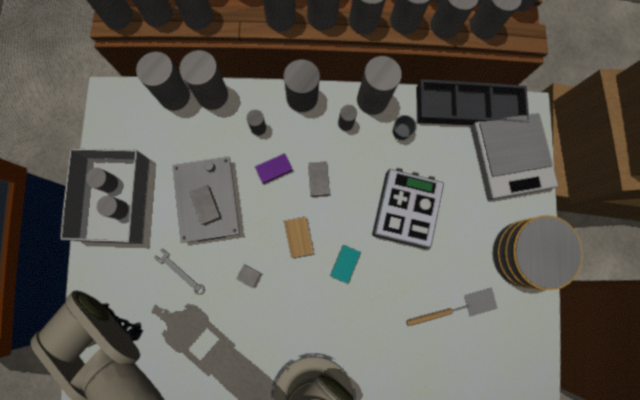

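View pics/scene0.png

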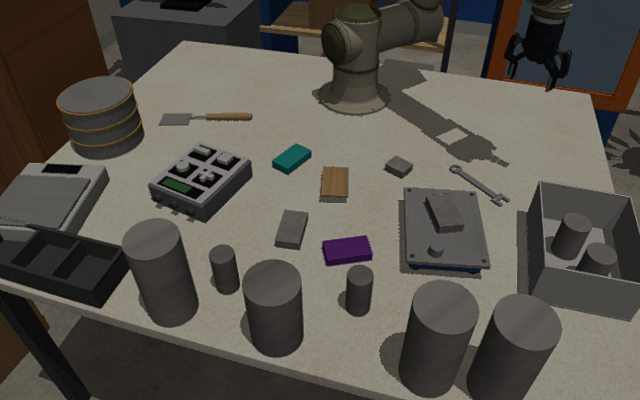

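The top picture shows the vibrator at (207,200) with the lower slab at (205,205) and the weight at (210,167), the sheet at (299,237), and the half slab at (249,276). The console is at (409,208), with cross (400,198), round (425,204), square (395,223) and bar (418,229).
Candidates for upper_slab in the top picture: grey (319,179), purple (274,168), turquoise (346,264), and the half slab (249,276), which is too small. I choose the grey one at (319,179), which is (290,230) in the scene picture. Next I make orthophotos at the known heights as close crops.

```bash
cat > h.py <<'E'
from plant import *
import cv2, numpy as np
def px(p,P):
    P=np.atleast_2d(P).astype(float); M=p["camera_from_world"]
    c=P@M[:3,:3].T+M[:3,3]; c=c*[1,-1,-1]
    return cv2.projectPoints(c,np.zeros(3),np.zeros(3),np.array(p["mtx"]),np.array(p["dist_coeffs"]))[0].reshape(-1,2)
def world(p,uv,z):
    n=cv2.undistortPoints(np.array([[uv]],float),np.array(p["mtx"]),np.array(p["dist_coeffs"]))[0,0]
    M=p["camera_from_world"];R=M[:3,:3];o=-R.T@M[:3,3]
    d=R.T@np.array([n[0],-n[1],-1]); return (o+d*(z-o[2])/d[2])[:2]
def ortho(p,c,z,size,n):
    # image: right = -y world, up = +x world
    g=(np.arange(n)+.5)/n*size-size/2
    Y,X=np.meshgrid(c[1]-g,c[0]-g); 
    m=px(p,np.stack([X.ravel(),Y.ravel(),np.full(X.size,z)],1)).reshape(n,n,2).astype(np.float32)
    return cv2.remap(p["pixels"],m[...,0],m[...,1],cv2.INTER_CUBIC)
E
python3 - <<'E'
from h import *
t=camera("top");s=camera("scene")
items=[("sheet",(299,237),28,150),("upper",(319,179),24,150),("lower",(205,205),74,150),("console",(410,215),77,200)]
rows=[]
C={}
for n,uv,z,sz in items:
    c=np.round(world(t,uv,z)); C[n]=c; print(n,c)
for p in(t,s): rows.append(np.hstack([ortho(p,C[n],z,sz,200) for n,uv,z,sz in items]))
im=np.vstack(rows); im=cv2.convertScaleAbs(im,alpha=1.5)
for i in range(8):
    cv2.drawMarker(im,(i%4*200+100,i//4*200+100),(0,0,255),0,6)
cv2.imwrite("pics/o1.png",im)
# scene cross-check
for n,uv,z in(("sheet",(334,183),28),("upper",(290,230),24),("lower",(444,213),74)): print(n,world(s,uv,z))
for n,uv,z in(("weight",(210,167),72),("half",(249,276),24),("cylb",(348,110),100),("cyl",(256,117),100),("purple",(274,168),24),("teal",(346,264),24)):print(n,world(t,uv,z))
E
```

```text
sheet [454.  55.]
upper [627.   2.]
lower [533. 323.]
console [ 521. -257.]
sheet [464.02015204  58.58610823]
upper [642.92229102   4.80839892]
lower [548.33111957 326.67638754]
weight [643.48401249 315.74206529]
half [338.06264002 195.39451215]
cylb [816.59935784 -74.63161644]
cyl [786.87693572 187.66629942]
purple [656.3763956  135.88339394]
teal [379.97149629 -82.56138963]
```

View pics/o1.png

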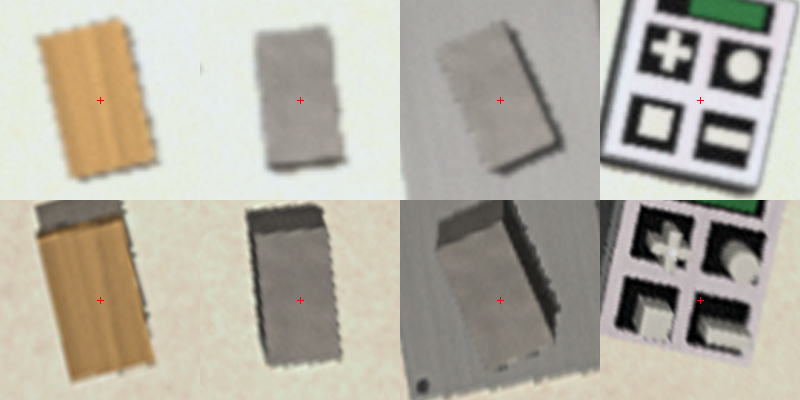

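Both views agree to about 2 mm. The grey slab has the full 100 x 56 proportions, and the keys sit at cross top-left, round top-right, square bottom-left, bar bottom-right. Next I fit the known rectangles.

```bash
cat >> h.py <<'E'
from scipy.optimize import minimize
def fit(ps,c,z,L,W,yaw,size=None):
    """best rectangle of L(x) x W(y) with top at z near c; by edge strength"""
    size=size or L*1.6; n=320; G=[]
    for p in ps:
        o=cv2.GaussianBlur(ortho(p,c,z,size,n).astype(np.float32),(0,0),2.5/size*n)
        g=sum(cv2.Sobel(o[...,k],cv2.CV_32F,1,0)**2+cv2.Sobel(o[...,k],cv2.CV_32F,0,1)**2 for k in range(3))**.5
        G.append(np.minimum(g/np.percentile(g,97),1.2))
    s=np.linspace(-.45,.45,40)
    B=np.vstack([np.c_[s*L,0*s+W/2],np.c_[s*L,0*s-W/2],np.c_[0*s+L/2,s*W],np.c_[0*s-L/2,s*W]])
    def f(v):
        cs,sn=np.cos(v[2]),np.sin(v[2]); X=v[0]+B[:,0]*cs-B[:,1]*sn;Y=v[1]+B[:,0]*sn+B[:,1]*cs
        m=np.stack([-Y/size*n+n/2,-X/size*n+n/2],1).astype(np.float32)[None]-.5
        return -sum(cv2.remap(g,m,None,cv2.INTER_LINEAR).mean() for g in G)/len(G)
    best=min((f((a,b,yaw+d)),a,b,yaw+d) for a in range(-8,9,2) for b in range(-8,9,2) for d in np.radians(range(-10,11,2)))
    r=minimize(f,best[1:],method="Nelder-Mead",options=dict(initial_simplex=np.array(best[1:])+np.array([[0,0,0],[2,0,0],[0,2,0],[0,0,.04]])))
    return np.round([c[0]+r.x[0],c[1]+r.x[1],np.degrees(r.x[2]),-r.fun],2)
E
python3 - <<'E'
from h import *
t=camera("top");s=camera("scene")
for n,c,z,L,W,y in(("sheet",(454,55),28,110,66,12),("upper",(630,2),24,100,56,4),("lower",(535,323),74,100,56,25),("console",(533,-254),60,200,170,-10),("vib",(545,322),50,230,170,0)):
    print(n,*[fit(q,c,z,L,W,np.radians(y)) for q in([t],[s],[t,s])])
E
```

```text
sheet [452.85  55.43  12.71   0.97] [453.56  56.39  11.92   0.85] [453.26  56.08  12.14   0.91]
upper [626.55   2.46   6.39   0.92] [628.66   6.29   6.27   0.73] [627.41   2.23   5.52   0.75]
lower [530.75 317.32  23.41   0.67] [5.3519e+02 3.2715e+02 2.3220e+01 5.2000e-01] [535.86 327.7   23.72   0.58]
console [ 537.45 -252.13  -12.41    0.65] [ 5.3630e+02 -2.4001e+02 -1.1160e+01  3.6000e-01] [ 5.3531e+02 -2.5203e+02 -1.2490e+01  4.4000e-01]
vib [544.5  329.43  10.25   0.62] [554.32 330.7   10.63   0.63] [555.17 331.04  10.59   0.64]
```

```bash
python3 - <<'E'
from h import *
t=camera("top");s=camera("scene")
def draw(p,c,z,size,rects):
    o=cv2.convertScaleAbs(ortho(p,c,z,size,400),alpha=1.7)[:300]
    for (x,y,a,L,W) in rects:
        a=np.radians(a);R=np.array([[np.cos(a),-np.sin(a)],[np.sin(a),np.cos(a)]])
        P=np.array([[1,1],[1,-1],[-1,-1],[-1,1]])*[L/2,W/2]@R.T+[x,y]
        q=np.stack([(c[1]-P[:,1])/size*400+200,(c[0]-P[:,0])/size*400+200],1)
        cv2.polylines(o,[np.round(q).astype(np.int32)],True,(0,0,255),1)
    return o
a=[draw(p,(518,325),74,150,[(535.5,325.5,23,100,56)]) for p in(t,s)]
K=[(537+(u*np.cos(-.2138)-v*np.sin(-.2138)),-252+(u*np.sin(-.2138)+v*np.cos(-.2138)),-12.3,30,30) for u in(37-19,-37-19) for v in(37,-37)]
b=[draw(p,(500,-252),77,240,K) for p in(t,s)]
cv2.imwrite("pics/o2.png",np.vstack([np.hstack(a),np.hstack(b)])); print(K)
E
```

```text
[(np.float64(562.4406421595182), np.float64(-219.6615750768325), -12.3, 30, 30), (np.float64(546.7396993153943), np.float64(-291.9767214419305), -12.3, 30, 30), (np.float64(490.12549579442026), np.float64(-203.96063223270846), -12.3, 30, 30), (np.float64(474.42455295029623), np.float64(-276.2757785978065), -12.3, 30, 30)]
```

View pics/o2.png

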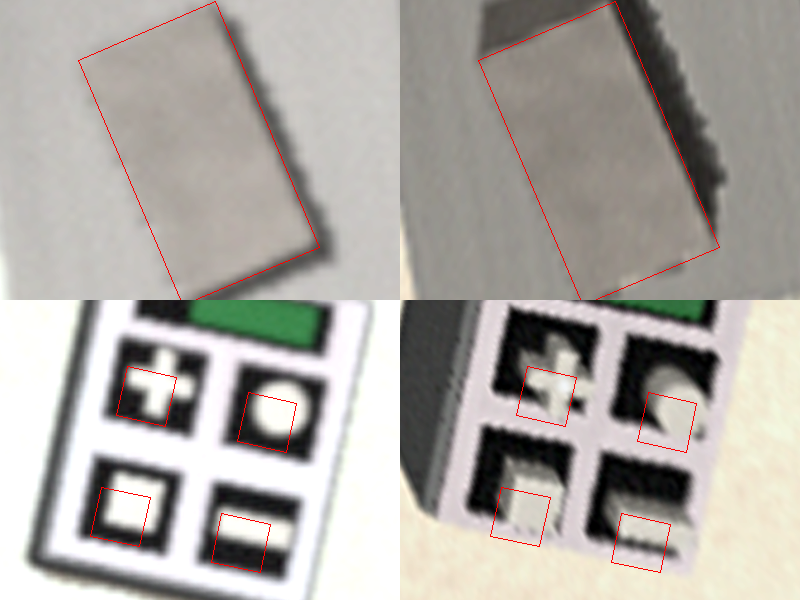

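The lower slab outline fits in both views: (535.5, 325.5), yaw 23°. Key tops from the picture, averaging the two views: round about (556,-299), square (498,-212), bar (483,-282). Neighbours come out about 72–75 mm apart against 74. Next I work out the first move.

```bash
cat > d.py <<'E'
import sys,numpy as np
from plant import observe
s=observe(); x,y,z,w=map(float,sys.argv[1:5]); p=s["eef_pos"]; r=s["ee_rot"]
a=r[2]; d=np.array([x,y,z])-p
turn=-((w-np.degrees(a)+180)%360-180)
def loc(a): return np.round(np.array([d[0]*np.cos(a)+d[1]*np.sin(a), d[0]*np.sin(a)-d[1]*np.cos(a), -d[2]])/10,2)
print("t",s["t"],"now",p.round(1),np.degrees(r).round(2),"shift now cm",loc(a),"turn",round(turn,1),"shift after turn",loc(np.radians(w)),"gap",round(s["finger_gap"],3),"F",np.round(s["force"],1))
E
python3 d.py 453.3 56 120 192.2
```

```text
t 1.6 now [234.9 469.5 231.3] [180.     0.   153.43] shift now cm [-38.03 -27.22  11.13] turn -38.8 shift after turn [-12.61 -45.04  11.13] gap 0.998 F [-0.7 -0.6  0.9]
```

```bash
python3 -m inch '[[[-4.75,-3.4,1.0],0,1],[[-4.75,-3.4,1.0],0,1],[[-4.75,-3.4,1.0],0,1],[[-4.75,-3.4,1.0],0,1],[[-4.75,-3.4,1.0],0,1],[[-4.75,-3.4,1.0],0,1],[[-4.75,-3.4,1.0],0,1],[[-4.75,-3.4,1.0],0,1],[[0,0,0],-9.7,1],[[0,0,0],-9.7,1]]' 30; python3 d.py 453.3 56 120 192.2
```

```text
t: 2.85
eef_pos: [453.2, 55.5, 151.1]
ee_rot: [3.142, -0.0, 3.02]
force: [0.1, 1.3, 0.7]
finger_gap: 1.0
finger_force: 0.0
t 2.85 now [453.2  55.5 151.1] [ 1.8000e+02 -2.0000e-02  1.7305e+02] shift now cm [0.   0.05 3.11] turn -19.1 shift after turn [-0.02  0.04  3.11] gap 1.0 F [0.1 1.3 0.7]
```

```bash
python3 -m inch '[[[0,0,2],-9.6,1],[[0,0,2],-9.5,1],[[0,0,3],0,1],[[0,0,2],0,1],[[0,0,2],0,1],[[0,0,1],0,1],[[0,0,1],0,1],[[0,0,0.5],0,1],[[0,0,0.5],0,1],[[0,0,0],0,1]]'; python3 d.py 453.3 56 6 192.2
```

```text
t: 4.1
eef_pos: [453.0, 56.3, 11.2]
ee_rot: [3.142, -0.0, -2.933]
force: [0.1, -0.4, 0.8]
finger_gap: 0.999
finger_force: 0.0
t 4.1 now [453.   56.3  11.2] [ 1.8000e+02 -1.0000e-02 -1.6807e+02] shift now cm [-0.02 -0.03  0.52] turn -0.3 shift after turn [-0.02 -0.04  0.52] gap 0.999 F [ 0.1 -0.4  0.8]
```

```bash
python3 -m inch '[[[0,0,0.3],0,1],[[0,0,0.3],0,1],[[0,0,0],0,0.8],[[0,0,0],0,0.7],[[0,0,0],0,0.6],[[0,0,0],0,0.5],[[0,0,0],0,0.4],[[0,0,0],0,0.3],[[0,0,0],0,0.3],[[0,0,0],0,0.3]]' 30; python3 d.py 453.3 56 6 192.2
```

```text
t: 5.35
eef_pos: [453.1, 56.3, 5.7]
ee_rot: [-3.141, 0.0, -2.933]
force: [-1.2, 0.8, 5.6]
finger_gap: 0.761
finger_force: 32.2
t 5.35 now [453.1  56.3   5.7] [-1.7999e+02  2.0000e-02 -1.6807e+02] shift now cm [-0.01 -0.03 -0.03] turn -0.3 shift after turn [-0.01 -0.03 -0.03] gap 0.761 F [-1.2  0.8  5.6]
```

```bash
python3 -m inch '[[[0,0,-0.3],0,0.3],[[0,0,-0.7],0,0.3],[[0,0,-1.5],0,0.3],[[0,0,-2.5],0,0.3],[[0,0,-3],0,0.3],[[0,0,-3],0,0.3],[[0,0,-2],0,0.3],[[0,0,-1],0,0.3],[[0,0,0],0,0.3],[[0,0,0],0,0.3]]'; python3 d.py 535.5 325.5 120 203; python3 - <<'E'
from h import *
s=camera("scene");t=camera("top");cv2.imwrite("pics/g1.png",np.hstack([cv2.resize(p["pixels"][r:r+130,c:c+130],(390,390),interpolation=cv2.INTER_CUBIC) for p,r,c in((t,170,230),(s,90,270))]))
E
```

```text
t: 6.6
eef_pos: [452.6, 56.3, 144.7]
ee_rot: [3.141, -0.001, -2.933]
force: [0.8, -0.3, 0.0]
finger_gap: 0.764
finger_force: 33.3
t 6.6 now [452.6  56.3 144.7] [ 1.7997e+02 -7.0000e-02 -1.6807e+02] shift now cm [-13.67  24.62   2.47] turn -11.1 shift after turn [-18.14  21.54   2.47] gap 0.764 F [ 0.8 -0.3  0. ]
```

View pics/g1.png

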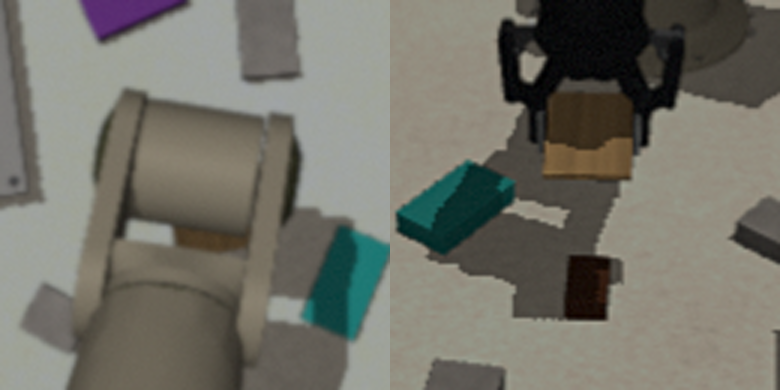

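The sheet is gripped flat: in the right-hand crop it sits level between the fingers, with its stand left at (587,287). I now carry it over the lower slab.

```bash
python3 -m inch '[[[-1.37,2.46,0],0,0.3],[[-2.73,4.92,0],0,0.3],[[-2.73,4.92,0],0,0.3],[[-2.73,4.92,0],0,0.3],[[-2.73,4.92,0],0,0.3],[[-1.37,2.46,0],0,0.3],[[0,0,0],-5.5,0.3],[[0,0,2.0],-5.5,0.3],[[0,0,2],0,0.3],[[0,0,0],0,0.3]]'; python3 d.py 535.5 325.5 58.5 203
```

```text
t: 7.95
eef_pos: [534.9, 324.8, 103.3]
ee_rot: [3.141, -0.004, -2.742]
force: [0.6, 0.6, -0.4]
finger_gap: 0.764
finger_force: 33.4
t 7.95 now [534.9 324.8 103.3] [ 179.99   -0.24 -157.08] shift now cm [-0.08  0.04  4.48] turn -0.1 shift after turn [-0.08  0.04  4.48] gap 0.764 F [ 0.6  0.6 -0.4]
```

```bash
python3 -m inch '[[[-0.08,0.04,0],0,0.3],[[0,0,1],0,0.3],[[0,0,1],0,0.3],[[0,0,1],0,0.3],[[0,0,0.5],0,0.3],[[0,0,0.3],0,0.3],[[0,0,0.2],0,0.3],[[0,0,0],0,0.3],[[0,0,0],0,0.3],[[0,0,0],0,0.3]]'; python3 d.py 535.5 325.5 58 203
python3 - <<'E'
from h import *
s=camera("scene");t=camera("top");cv2.imwrite("pics/g2.png",np.hstack([cv2.resize(p["pixels"][r:r+100,c:c+100],(400,400),interpolation=cv2.INTER_CUBIC) for p,r,c in((t,150,155),(s,160,395))]))
E
```

```text
t: 9.2
eef_pos: [536.5, 325.9, 65.5]
ee_rot: [-3.142, 0.0, -2.741]
force: [-1.1, 0.0, -0.2]
finger_gap: 0.763
finger_force: 33.4
t 9.2 now [536.5 325.9  65.5] [-1.8000e+02  1.0000e-02 -1.5707e+02] shift now cm [ 0.11 -0.    0.75] turn -0.1 shift after turn [ 0.11 -0.    0.75] gap 0.763 F [-1.1  0.  -0.2]
```

View pics/g2.png

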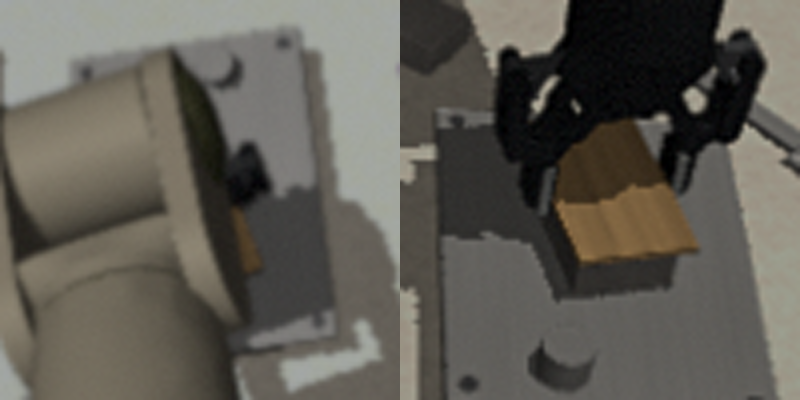

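The scene crop shows the sheet flat, squarely over the slab and about 7 mm above it. I lower it.

```bash
python3 -m inch '[[[0.1,0,0.2],0,0.3],[[0,0,0.2],0,0.3],[[0,0,0.1],0,0.3],[[0,0,0.1],0,0.3],[[0,0,0.05],0,0.3],[[0,0,0.05],0,0.3],[[0,0,0],0,0.3],[[0,0,0],0,0.3],[[0,0,0],0,0.3],[[0,0,0],0,0.3]]'; python3 d.py 535.5 325.5 58 203
```

```text
t: 10.55
eef_pos: [535.5, 325.5, 58.3]
ee_rot: [-3.142, -0.0, -2.741]
force: [-0.9, -0.2, 0.6]
finger_gap: 0.765
finger_force: 33.4
t 10.55 now [535.5 325.5  58.3] [-180.     -0.   -157.08] shift now cm [0.   0.   0.03] turn -0.1 shift after turn [0.   0.   0.03] gap 0.765 F [-0.9 -0.2  0.6]
```

```bash
python3 -m inch '[[[0,0,0.03],0,0.3],[[0,0,0.03],0,0.3],[[0,0,0],0,0.3],[[0,0,0],0,0.3],[[0,0,0],0,0.3],[[0,0,0],0,0.3],[[0,0,0],0,0.3],[[0,0,0],0,0.3],[[0,0,0],0,0.3],[[0,0,0],0,0.3]]'; python3 d.py 535.5 325.5 58 203
```

```text
t: 11.8
eef_pos: [535.5, 325.5, 57.8]
ee_rot: [-3.142, 0.0, -2.741]
force: [-2.4, -0.4, 5.3]
finger_gap: 0.76
finger_force: 33.8
t 11.8 now [535.5 325.5  57.8] [-1.8000e+02  1.0000e-02 -1.5707e+02] shift now cm [ 0.    0.   -0.02] turn -0.1 shift after turn [ 0.    0.   -0.02] gap 0.76 F [-2.4 -0.4  5.3]
```

Contact at 5 N, so I open slowly and rise.

```bash
python3 -m inch '[[[0,0,0],0,0.55],[[0,0,0],0,0.6],[[0,0,0],0,0.7],[[0,0,0],0,0.8],[[0,0,0],0,0.9],[[0,0,0],0,1],[[0,0,-0.5],0,1],[[0,0,-2],0,1],[[0,0,-4],0,1],[[0,0,-4],0,1]]'; python3 d.py 627 2.5 80 186
```

```text
t: 13.05
eef_pos: [535.4, 325.4, 164.2]
ee_rot: [-3.142, 0.0, -2.741]
force: [-0.2, -0.6, -0.1]
finger_gap: 0.999
finger_force: 0.0
t 13.05 now [535.4 325.4 164.2] [-180.      0.   -157.07] shift now cm [  4.15 -33.31   8.42] turn 16.9 shift after turn [ -5.73 -33.07   8.42] gap 0.999 F [-0.2 -0.6 -0.1]
```

```bash
python3 - <<'E'
from h import *
t=camera("top");s=camera("scene")
a=[]
c=(628,3);size=130
for p in(t,s):
    o=cv2.convertScaleAbs(ortho(p,c,24,size,400),alpha=1.5)
    for (x,y,d),col in(((627,2.5,6),(0,0,255)),((629.5,4,6),(0,200,0))):
        r=np.radians(d);R=np.array([[np.cos(r),-np.sin(r)],[np.sin(r),np.cos(r)]])
        P=np.array([[1,1],[1,-1],[-1,-1],[-1,1]])*[50,28]@R.T+[x,y]
        q=np.stack([(c[1]-P[:,1])/size*400+200,(c[0]-P[:,0])/size*400+200],1)
        cv2.polylines(o,[np.round(q).astype(np.int32)],True,col,1)
    a.append(o)
cv2.imwrite("pics/u.png",np.hstack(a))
E
```

```text
(no output)
```

View pics/u.png

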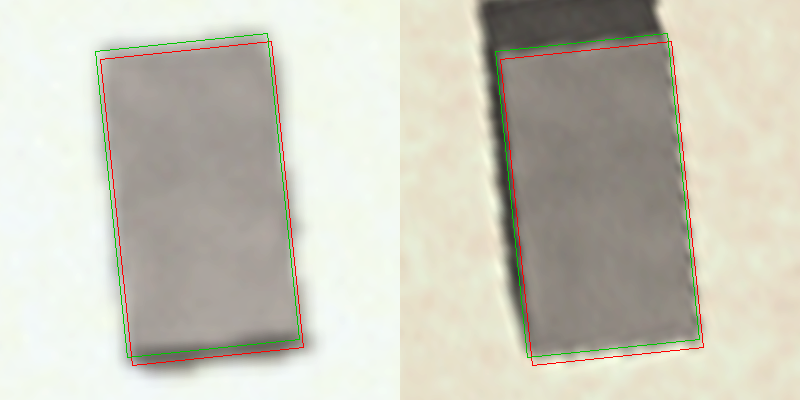

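```bash
python3 -m inch '[[[0.5,-5.55,0.5],0,1],[[0.7,-5.55,0.5],0,1],[[0.7,-5.55,0.5],0,1],[[0.7,-5.55,0.5],0,1],[[0.7,-5.55,0.5],0,1],[[0.7,-5.55,0.5],0,1],[[0,0,0],8.5,1],[[0,0,1],8.4,1],[[0,0,2],0,1],[[0,0,0],0,1]]' 40; python3 d.py 629 3.3 3 186
```

```text
t: 14.4
eef_pos: [627.5, 3.3, 101.1]
ee_rot: [3.141, -0.003, -3.036]
force: [-0.3, 0.4, 0.6]
finger_gap: 1.001
finger_force: 0.0
t 14.4 now [627.5   3.3 101.1] [ 179.95   -0.18 -173.97] shift now cm [-0.15 -0.02  9.81] turn 0.0 shift after turn [-0.15 -0.02  9.81] gap 1.001 F [-0.3  0.4  0.6]
```

In both views the slab matches the green outline, (629.5, 3.7), yaw 6°. Now I check the placed sheet numerically and descend.

```bash
python3 - <<'E'
from h import *
t=camera("top");s=camera("scene")
for q in([t],[s],[t,s]): print(fit(q,(535,325),80,110,66,np.radians(23)))
E
python3 -m inch '[[[-0.2,-0.03,1],0,1],[[0,0,1.5],0,1],[[0,0,1.5],0,1],[[0,0,1.5],0,1],[[0,0,1.5],0,1],[[0,0,1],0,1],[[0,0,1],0,1],[[0,0,0.5],0,1],[[0,0,0],0,1],[[0,0,0],0,1]]' 40; python3 d.py 629.3 3.6 3 186
```

```text
[537.58 327.46  24.31   0.81]
[536.36 327.72  23.8    0.71]
[537.12 327.45  24.12   0.75]
t: 15.75
eef_pos: [630.7, 3.1, 8.1]
ee_rot: [-3.141, 0.001, -3.036]
force: [-0.4, 0.2, -0.6]
finger_gap: 0.999
finger_force: 0.0
t 15.75 now [630.7   3.1   8.1] [-1.7999e+02  4.0000e-02 -1.7397e+02] shift now cm [0.13 0.07 0.51] turn 0.0 shift after turn [0.13 0.07 0.51] gap 0.999 F [-0.4  0.2 -0.6]
```

```bash
python3 -m inch '[[[0.1,0.05,0.25],0,1],[[0,0,0.25],0,1],[[0,0,0],0,0.6],[[0,0,0],0,0.5],[[0,0,0],0,0.4],[[0,0,0],0,0.3],[[0,0,0],0,0.2],[[0,0,0],0,0.1],[[0,0,0],0,0],[[0,0,0],0,0]]' 45; python3 d.py 629.3 3.6 3 186
```

```text
t: 17.0
eef_pos: [629.7, 3.1, 3.3]
ee_rot: [-3.141, 0.001, -3.036]
force: [-1.4, -2.0, 4.6]
finger_gap: 0.645
finger_force: 49.0
t 17.0 now [629.7   3.1   3.3] [-1.7996e+02  5.0000e-02 -1.7398e+02] shift now cm [0.04 0.05 0.03] turn 0.0 shift after turn [0.04 0.05 0.03] gap 0.645 F [-1.4 -2.   4.6]
```

```bash
python3 -m inch '[[[0,0,-0.3],0,0],[[0,0,-0.7],0,0],[[0,0,-1.5],0,0],[[0,0,-2.5],0,0],[[0,0,-3],0,0],[[0,0,-3],0,0],[[0,0,-3],0,0],[[0,0,-2],0,0],[[0,0,0],0,0],[[0,0,0],0,0]]'; python3 d.py 536 326.2 120 203.4; python3 - <<'E'
from h import *
s=camera("scene");t=camera("top");cv2.imwrite("pics/g3.png",np.hstack([cv2.resize(s["pixels"][120:240,230:350],(480,480),interpolation=cv2.INTER_CUBIC)]))
E
```

```text
t: 18.25
eef_pos: [628.9, 3.7, 161.9]
ee_rot: [3.141, -0.001, -3.036]
force: [-0.9, -0.6, -4.4]
finger_gap: 0.647
finger_force: 48.5
t 18.25 now [628.9   3.7 161.9] [ 1.7997e+02 -8.0000e-02 -1.7397e+02] shift now cm [ 5.85 33.05  4.19] turn -17.4 shift after turn [-4.28 33.29  4.19] gap 0.647 F [-0.9 -0.6 -4.4]
```

View pics/g3.png

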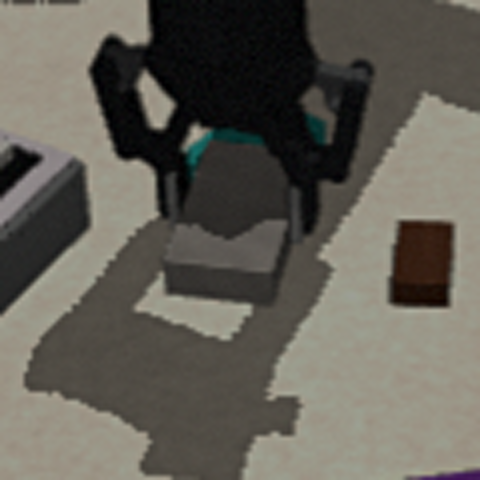

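The slab hangs level and the fingertips don't reach below its underside. I carry it over.

```bash
python3 -m inch '[[[0.45,2.55,0],0,0],[[0.9,5.08,0],0,0],[[0.9,5.08,0],0,0],[[0.9,5.08,0],0,0],[[0.9,5.08,0],0,0],[[0.9,5.08,0],0,0],[[0.9,5.08,0],0,0],[[0,0,0],-8.7,0],[[0,0,0],-8.7,0],[[0,0,0],0,0]]'; python3 d.py 536 326.2 83.3 203.4
```

```text
t: 19.6
eef_pos: [536.2, 325.9, 161.9]
ee_rot: [3.141, -0.001, -2.734]
force: [1.1, 0.3, -4.0]
finger_gap: 0.643
finger_force: 49.0
t 19.6 now [536.2 325.9 161.9] [ 1.7999e+02 -8.0000e-02 -1.5664e+02] shift now cm [0.01 0.04 7.86] turn -0.0 shift after turn [0.01 0.04 7.86] gap 0.643 F [ 1.1  0.3 -4. ]
```

```bash
python3 -m inch '[[[0,0.03,1],0,0],[[0,0,1.5],0,0],[[0,0,1.5],0,0],[[0,0,1.2],0,0],[[0,0,1],0,0],[[0,0,0.6],0,0],[[0,0,0.3],0,0],[[0,0,0],0,0],[[0,0,0],0,0],[[0,0,0],0,0]]'; python3 d.py 536 326.2 83.3 203.4; python3 - <<'E'
from h import *
s=camera("scene");t=camera("top");cv2.imwrite("pics/g4.png",np.hstack([cv2.resize(s["pixels"][170:250,400:490],(720,640),interpolation=cv2.INTER_CUBIC)])[:600])
E
```

```text
t: 20.85
eef_pos: [536.5, 326.2, 92.0]
ee_rot: [-3.142, 0.001, -2.733]
force: [-0.7, 0.3, -3.1]
finger_gap: 0.647
finger_force: 49.0
t 20.85 now [536.5 326.2  92. ] [-1.8000e+02  3.0000e-02 -1.5657e+02] shift now cm [0.05 0.02 0.87] turn 0.0 shift after turn [0.05 0.02 0.87] gap 0.647 F [-0.7  0.3 -3.1]
```

View pics/g4.png

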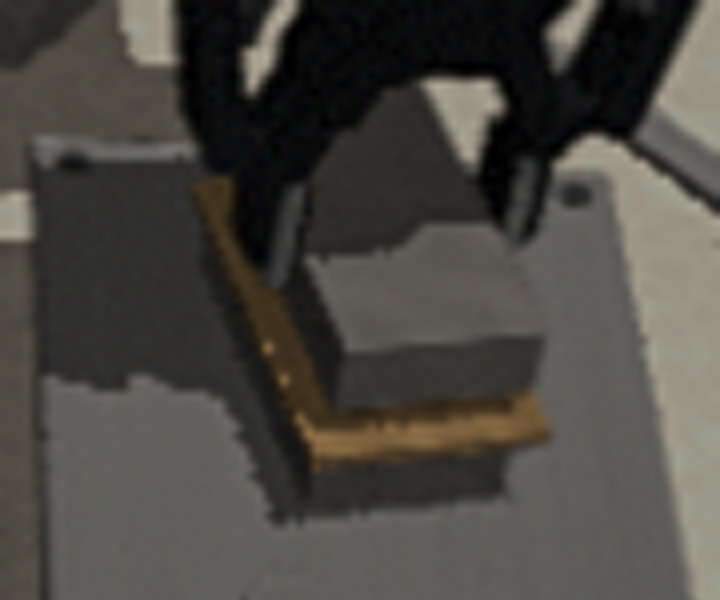

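The upper slab is square above the sheet with sheet margin on every visible side, and the stack below is intact. I lower it.

```bash
python3 -m inch '[[[0.05,0,0.2],0,0],[[0,0,0.2],0,0],[[0,0,0.15],0,0],[[0,0,0.1],0,0],[[0,0,0.1],0,0],[[0,0,0.05],0,0],[[0,0,0],0,0],[[0,0,0],0,0],[[0,0,0],0,0],[[0,0,0],0,0]]'; python3 d.py 536 326.2 83.3 203.4
```

```text
t: 22.2
eef_pos: [536.0, 325.9, 83.7]
ee_rot: [-3.142, 0.0, -2.733]
force: [-0.1, -0.0, -4.3]
finger_gap: 0.646
finger_force: 49.0
t 22.2 now [536.  325.9  83.7] [-180.      0.   -156.57] shift now cm [-0.02  0.02  0.04] turn 0.0 shift after turn [-0.02  0.02  0.04] gap 0.646 F [-0.1 -0.  -4.3]
```

```bash
python3 -m inch '[[[0,0,0.03],0,0],[[0,0,0.03],0,0],[[0,0,0],0,0],[[0,0,0],0,0],[[0,0,0],0,0],[[0,0,0],0,0],[[0,0,0],0,0],[[0,0,0],0,0],[[0,0,0],0,0],[[0,0,0],0,0]]'; python3 d.py 536 326.2 83.3 203.4
```

```text
t: 23.45
eef_pos: [536.0, 325.9, 83.3]
ee_rot: [-3.142, 0.0, -2.733]
force: [-3.3, -2.0, 5.0]
finger_gap: 0.642
finger_force: 50.0
t 23.45 now [536.  325.9  83.3] [-1.8000e+02  1.0000e-02 -1.5657e+02] shift now cm [-0.01  0.02  0.  ] turn 0.0 shift after turn [-0.01  0.02  0.  ] gap 0.642 F [-3.3 -2.   5. ]
```

```bash
python3 -m inch '[[[0,0,0],0,0.29],[[0,0,0],0,0.33],[[0,0,0],0,0.4],[[0,0,0],0,0.5],[[0,0,0],0,0.6],[[0,0,0],0,0.7],[[0,0,-0.5],0,0.7],[[0,0,-2],0,0.8],[[0,0,-4],0,0.8],[[0,0,-4],0,0.8]]'; python3 d.py 556 -299 150 168
```

```text
t: 24.7
eef_pos: [535.8, 325.9, 189.7]
ee_rot: [3.142, 0.0, -2.733]
force: [1.4, 0.4, -0.4]
finger_gap: 0.903
finger_force: 0.0
t 24.7 now [535.8 325.9 189.7] [ 1.8000e+02  1.0000e-02 -1.5657e+02] shift now cm [ 23.   -58.14   3.97] turn 35.4 shift after turn [-14.96 -60.71   3.97] gap 0.903 F [ 1.4  0.4 -0.4]
```

```bash
python3 -m inch '[[[2.09,-5.28,0],0,0.3],[[2.09,-5.28,0],0,0],[[2.09,-5.28,0],0,-0.5],[[2.09,-5.28,0],0,-1],[[2.09,-5.28,0],0,-1],[[2.09,-5.28,0],0,-1],[[2.09,-5.28,0],0,-1],[[2.09,-5.28,0],0,-1],[[2.09,-5.28,0],0,-1],[[2.09,-5.28,0],0,-1]]'; python3 -m inch '[[[2.09,-5.28,0],0,-1],[[0,0,1],8.8,-1],[[0,0,2],8.9,-1],[[0,0,2],8.8,-1],[[0,0,2],8.9,-1],[[0,0,0],0,-1],[[0,0,0],0,-1],[[0,0,0],0,-1],[[0,0,0],0,-1],[[0,0,0],0,-1]]'; python3 d.py 556 -299 71 168; python3 - <<'E'
from h import *
t=camera("top");s=camera("scene")
for q in([t],[s],[t,s]): print(fit(q,(536,326),104,100,56,np.radians(23)))
for p in (t,s): print(fit([p],(536,326),80,110,66,np.radians(23)))
def crop(p,c,z):return cv2.convertScaleAbs(ortho(p,c,z,170,300),alpha=1.5)
cv2.imwrite("pics/s1.png",np.vstack([np.hstack([crop(t,(536,326),104),crop(s,(536,326),104)]),np.hstack([cv2.resize(p["pixels"][r:r+100,c:c+100],(300,300)) for p,r,c in((t,155,360),(s,110,150))])]))
E
```

```text
t: 25.95
eef_pos: [554.0, -243.5, 188.7]
ee_rot: [-3.141, 0.0, -2.733]
force: [-0.1, 0.6, -0.4]
finger_gap: -0.0
finger_force: 0.0
t: 27.2
eef_pos: [556.0, -298.4, 118.4]
ee_rot: [-3.141, 0.0, 2.933]
force: [0.8, 0.0, 0.6]
finger_gap: 0.001
finger_force: 0.0
t 27.2 now [ 556.  -298.4  118.4] [-1.7999e+02  2.0000e-02  1.6805e+02] shift now cm [-0.01 -0.05  4.74] turn 0.1 shift after turn [-0.01 -0.05  4.74] gap 0.001 F [0.8 0.  0.6]
[536.47 328.47  23.67   0.66]
[535.44 327.59  23.75   0.74]
[535.83 327.98  23.73   0.69]
[531.19 316.13  23.77   0.71]
[537.62 326.66  24.62   0.54]
```

View pics/s1.png

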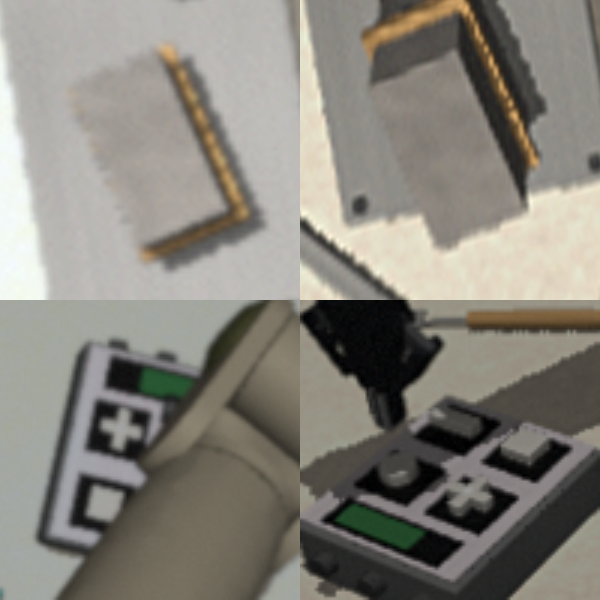

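The stack is complete and square in both views. I check the key coordinates against the pixels in this scene crop: round top about (183.5,165), square (226,156.5), bar (202.5,150).

```bash
python3 - <<'E'
from h import *
s=camera("scene")
print(px(s,[[556,-299,77],[498,-212,77],[483,-282,77]]).round(1))
for uv in((183.3,165),(226,156.7),(202.7,150)):print(world(s,uv,77).round(1))
E
```

```text
[[182.4 165.1]
 [224.8 157. ]
 [202.  149.1]]
[ 554.9 -297.1]
[ 496.  -209.7]
[ 486.2 -278.5]
```

```bash
python3 -m inch '[[[0,0,1],0,-1],[[0,0,1.5],0,-1],[[0,0,1],0,-1],[[0,0,0.6],0,-1],[[0,0,0.3],0,-1],[[0,0,0.2],0,-1],[[0,0,0.1],0,-1],[[0,0,0],0,-1],[[0,0,0],0,-1],[[0,0,0],0,-1]]'; python3 d.py 556 -298 71 168
```

```text
t: 28.6
eef_pos: [555.8, -298.3, 71.4]
ee_rot: [-3.142, -0.0, 2.933]
force: [-4.4, 1.8, 4.3]
finger_gap: 0.001
finger_force: 2.6
t 28.6 now [ 555.8 -298.3   71.4] [-1.8000e+02 -1.0000e-02  1.6803e+02] shift now cm [-0.01  0.03  0.04] turn 0.0 shift after turn [-0.01  0.03  0.04] gap 0.001 F [-4.4  1.8  4.3]
```

```bash
python3 -m inch '[[[0,0,0.05],0,-1],[[0,0,0.03],0,-1],[[0,0,0],0,-1],[[0,0,0],0,-1],[[0,0,0],0,-1],[[0,0,0],0,-1],[[0,0,0],0,-1],[[0,0,0],0,-1],[[0,0,0],0,-1],[[0,0,0],0,-1]]'; python3 d.py 556 -298 71 168
```

```text
t: 29.85
eef_pos: [555.9, -298.3, 71.0]
ee_rot: [-3.141, 0.0, 2.933]
force: [-4.2, 2.9, 7.8]
finger_gap: 0.0
finger_force: 3.8
t 29.85 now [ 555.9 -298.3   71. ] [-1.7999e+02  1.0000e-02  1.6803e+02] shift now cm [-0.    0.04  0.  ] turn 0.0 shift after turn [-0.    0.04  0.  ] gap 0.0 F [-4.2  2.9  7.8]
```

```bash
python3 -m inch '[[[0,0,0.03],0,-1],[[0,0,0.03],0,-1],[[0,0,0],0,-1],[[0,0,0],0,-1],[[0,0,0],0,-1],[[0,0,0],0,-1],[[0,0,0],0,-1],[[0,0,0],0,-1],[[0,0,0],0,-1],[[0,0,0],0,-1]]'; python3 d.py 556 -298 71 168
```

```text
t: 31.1
eef_pos: [555.9, -298.4, 70.9]
ee_rot: [-3.141, 0.0, 2.933]
force: [-5.9, 3.5, 11.6]
finger_gap: -0.001
finger_force: 5.6
t 31.1 now [ 555.9 -298.4   70.9] [-1.7998e+02  1.0000e-02  1.6804e+02] shift now cm [-0.    0.04 -0.01] turn 0.0 shift after turn [-0.    0.04 -0.01] gap -0.001 F [-5.9  3.5 11.6]
```

Stop reached: the force rises while the position holds. I release and move to the square key.

```bash
python3 -m inch '[[[0,0,-0.5],0,-1],[[0,0,-1],0,-1],[[0,0,-1.5],0,-1],[[0,0,0],0,-1],[[2.5,-2.5,0],0,-1],[[2.5,-2.5,0],0,-1],[[2.5,-2.5,0],0,-1],[[0,0,0],0,-1],[[0,0,0],0,-1],[[0,0,0],0,-1]]'; python3 d.py 497 -211 71 168
```

```text
t: 32.35
eef_pos: [467.7, -355.6, 99.6]
ee_rot: [3.141, -0.0, 2.934]
force: [-0.1, 1.2, 0.0]
finger_gap: -0.003
finger_force: 0.0
t 32.35 now [ 467.7 -355.6   99.6] [179.99  -0.   168.09] shift now cm [ 0.11 14.75  2.86] turn 0.1 shift after turn [ 0.14 14.75  2.86] gap -0.003 F [-0.1  1.2  0. ]
```

I had the sign of y wrong. The tool only moved through free air at z = 100, so I correct it.

```bash
python3 -m inch '[[[0.1,4.9,0],0,-1],[[0,4.9,0],0,-1],[[0,4.9,0],0,-1],[[0,0,1],0,-1],[[0,0,0],0,-1],[[0,0,0],0,-1],[[0,0,0],0,-1],[[0,0,0],0,-1],[[0,0,0],0,-1],[[0,0,0],0,-1]]'; python3 d.py 497 -211 71 168
```

```text
t: 33.6
eef_pos: [496.5, -212.3, 89.7]
ee_rot: [3.142, 0.0, 2.932]
force: [-0.3, -0.6, 0.6]
finger_gap: -0.001
finger_force: 0.0
t 33.6 now [ 496.5 -212.3   89.7] [180.     0.   168.02] shift now cm [-0.02  0.14  1.87] turn 0.0 shift after turn [-0.02  0.14  1.87] gap -0.001 F [-0.3 -0.6  0.6]
```

```bash
python3 -m inch '[[[0,0.1,0.8],0,-1],[[0,0,0.4],0,-1],[[0,0,0.3],0,-1],[[0,0,0.2],0,-1],[[0,0,0.15],0,-1],[[0,0,0.1],0,-1],[[0,0,0.04],0,-1],[[0,0,0],0,-1],[[0,0,0],0,-1],[[0,0,0],0,-1]]'; python3 d.py 497 -211 71 168
```

```text
t: 34.85
eef_pos: [496.6, -211.0, 70.8]
ee_rot: [3.142, -0.0, 2.933]
force: [-6.3, 5.0, 13.9]
finger_gap: -0.003
finger_force: 7.0
t 34.85 now [ 496.6 -211.    70.8] [ 1.8000e+02 -2.0000e-02  1.6804e+02] shift now cm [-0.04  0.01 -0.02] turn 0.0 shift after turn [-0.04  0.01 -0.02] gap -0.003 F [-6.3  5.  13.9]
```

```bash
python3 -m inch '[[[0,0,-0.5],0,-1],[[0,0,-1],0,-1],[[0,0,-1],0,-1],[[0,0,0],0,-1],[[-0.2,-3.5,0],0,-1],[[0,-3.6,0],0,-1],[[0,0,0.5],0,-1],[[0,0,0],0,-1],[[0,0,0],0,-1],[[0,0,0],0,-1]]'; python3 d.py 484 -281 71 168
```

```text
t: 36.1
eef_pos: [484.2, -280.5, 90.0]
ee_rot: [-3.142, 0.0, 2.934]
force: [-0.3, 0.1, 0.2]
finger_gap: -0.001
finger_force: 0.0
t 36.1 now [ 484.2 -280.5   90. ] [-1.8000e+02  1.0000e-02  1.6808e+02] shift now cm [ 0.01 -0.05  1.9 ] turn 0.1 shift after turn [ 0.01 -0.05  1.9 ] gap -0.001 F [-0.3  0.1  0.2]
```

```bash
python3 -m inch '[[[0,0,0.8],0,-1],[[0,0,0.4],0,-1],[[0,0,0.3],0,-1],[[0,0,0.2],0,-1],[[0,0,0.15],0,-1],[[0,0,0.1],0,-1],[[0,0,0.06],0,-1],[[0,0,0],0,-1],[[0,0,0],0,-1],[[0,0,0],0,-1]]'; python3 d.py 484 -281 71 168
```

```text
t: 37.35
eef_pos: [483.8, -280.8, 70.8]
ee_rot: [3.141, -0.0, 2.933]
force: [-5.7, 4.9, 14.2]
finger_gap: -0.003
finger_force: 7.0
t 37.35 now [ 483.8 -280.8   70.8] [ 1.7999e+02 -2.0000e-02  1.6804e+02] shift now cm [-0.02 -0.01 -0.02] turn 0.0 shift after turn [-0.02 -0.01 -0.02] gap -0.003 F [-5.7  4.9 14.2]
```

```bash
python3 -m inch '[[[0,0,-0.5],0,-1],[[0,0,-1],0,-1],[[0,0,-3],0,-1],[[0,0,-4],0,-1],[[0,0,-3],0,-1],[[0,0,0],0,-1],[[0,0,0],0,-1],[[0,0,0],0,-1],[[0,0,0],0,-1],[[0,0,0],0,-1]]'; python3 -c "
from plant import *
print(observe()['eef_pos'],hand_in())"
```

```text
t: 38.6
eef_pos: [483.9, -281.0, 184.4]
ee_rot: [3.141, -0.0, 2.933]
force: [-0.7, -0.0, -0.3]
finger_gap: -0.002
finger_force: 0.0
the job is handed in; nothing more can be done
[ 483.87936137 -281.03634753  184.35087512] None
```

The sheet and second slab are stacked squarely on the first slab, the round, square and long-bar keys were each pressed to the stop and released in that order, and the job was handed in at about 38.6 s; `hand_in()` gave no verdict.

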